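# Find the rocking corner of the casting slab and shim it tight

### The job

The casting slab rocks on its four wedge shims. Press down on its corners one after another until you find the one that gives, then push that corner's shim in with the fingertips until it is just snug, so that the slab bears on all four shims. Lift nothing, leave the slab and the other three shims where they are, and keep the tub, jar and spatula undisturbed.

Things in the scene. Friction and masses are not known exactly. Their poses are not given: they have to be found in the camera images.
- slab: square grey stone slab, 160 x 160 x 25 mm, 2.4 kg with the round steel casting flask (64 mm across, 35 mm high) fixed on it 14 mm off centre towards both -x and -y. Origin: centre of its underside, 11 mm above the table; x, y along its sides. It lies loose on four wedge shims, one near each corner. Pressed with 10 N, a sound corner gives under 1.5 mm; the one with the slack shim tips down 2.5 to 4.5 mm and comes back
- corner_1 (a point): where to press the slab's -x +y corner: point on the slab's top face, 14 mm in from its x side and 18 mm in from its y side, clear of the flask
- corner_2 (a point): where to press the slab's -x -y corner: point on the slab's top face, 14 mm in from its x side and 18 mm in from its y side, clear of the flask
- corner_3 (a point): where to press the slab's +x +y corner: point on the slab's top face, 14 mm in from its x side and 18 mm in from its y side, clear of the flask
- corner_4 (a point): where to press the slab's +x -y corner: point on the slab's top face, 14 mm in from its x side and 18 mm in from its y side, clear of the flask
- shim_1: loose hardwood wedge at corner_1, 83 mm long, 30 mm wide, 30 g, tapering from 14.9 mm at its outer end to 2.5 mm at its tip under the slab. It lies flat on the table; origin: under the middle of its outer end; its x axis runs along it towards the tip, square to the slab's -x side: push it in along +x. The outer end stands 25 to 45 mm out from the slab; this does not tell if it is slack
- shim_1_end (a point): middle of the outer end face of shim_1, 7.5 mm above the table: where to push. A slack shim slides in 20 to 32 mm with under 1 N, then meets the slab and the resistance climbs steadily; stopped at 3 to 6 N it is snug, its end still about 10 mm out from the slab, and it stays there
- shim_2: loose hardwood wedge at corner_2, 94 mm long, 30 mm wide, 30 g, tapering from 16.6 mm at its outer end to 2.5 mm at its tip under the slab. It lies flat on the table; origin: under the middle of its outer end; its x axis runs along it towards the tip, square to the slab's -x side: push it in along +x. The outer end stands 25 to 45 mm out from the slab; this does not tell if it is slack
- shim_2_end (a point): middle of the outer end face of shim_2, 8.3 mm above the table: where to push. A slack shim slides in 20 to 32 mm with under 1 N, then meets the slab and the resistance climbs steadily; stopped at 3 to 6 N it is snug, its end still about 10 mm out from the slab, and it stays there
- shim_3: loose hardwood wedge at corner_3, 71 mm long, 30 mm wide, 30 g, tapering from 13.1 mm at its outer end to 2.5 mm at its tip under the slab. It lies flat on the table; origin: under the middle of its outer end; its x axis runs along it towards the tip, square to the slab's +x side: push it in along +x. The outer end stands 25 to 45 mm out from the slab; this does not tell if it is slack
- shim_3_end (a point): middle of the outer end face of shim_3, 6.5 mm above the table: where to push. A slack shim slides in 20 to 32 mm with under 1 N, then meets the slab and the resistance climbs steadily; stopped at 3 to 6 N it is snug, its end still about 10 mm out from the slab, and it stays there
- shim_4: loose hardwood wedge at corner_4, 88 mm long, 30 mm wide, 30 g, tapering from 15.7 mm at its outer end to 2.5 mm at its tip under the slab. It lies flat on the table; origin: under the middle of its outer end; its x axis runs along it towards the tip, square to the slab's +x side: push it in along +x. The outer end stands 25 to 45 mm out from the slab; this does not tell if it is slack
- shim_4_end (a point): middle of the outer end face of shim_4, 7.8 mm above the table: where to push. A slack shim slides in 20 to 32 mm with under 1 N, then meets the slab and the resistance climbs steadily; stopped at 3 to 6 N it is snug, its end still about 10 mm out from the slab, and it stays there
- tub: bystander: open white plastic tub, 68 mm across, 55 mm high; origin: centre of its underside
- jar: bystander: amber glass jar with a black lid, 52 mm across, 55 mm high; origin: centre of its underside
- spatula: bystander: spatula, 190 mm long, lying on the table; origin: its underside
Things that resemble listed ones, but are neither listed nor needed, are in the scene too. Leave any pink or yellow look-alike of the shim_3 alone.

How it is judged (in metres and radians):
On the way, in this order (a step that is already met when the one before it is completed fails the run):
1. the rocking corner is pressed down and tips (contact force between the fingers and slab above 1 N and height (world z) of corner_3 below 0.0342 m), for 0.1 s.
2. that corner's shim has been pushed in and carries the slab by itself (distance of shim_3 from where it was at the start of the episode above 0.008 m and contact force between shim_3 and slab above 0.8 N and contact force between the fingers and slab below 0.1 N), for 0.2 s.
At the end, for the whole second after the job is handed in: The slab lies still and level (within 0.02 rad) and rests on all four shims at once: at least 0.8 N on the shim that was slack, at least 0.4 N on each of the others (contact force between shim_3 and slab above 0.8 N and contact force between each of shim_1, shim_2, shim_4 and slab above 0.4 N and height (world z) of corner_3 above 0.0342 m and angle between slab's own z axis and vertical below 0.02 rad and linear speed of slab below 0.01 m/s); the robot touches nothing.
It fails at once if one of the three sound shims is shifted more than 6 mm (distance of any of shim_1, shim_2, shim_4 from where it was at the start of the episode above 0.006 m).
It fails at once if the slab is shoved or lifted more than 8 mm (distance of slab from where it was at the start of the episode above 0.008 m).
It fails at once if the slack shim is lifted or tipped up (height (world z) of shim_3 above 0.006 m or angle between shim_3's own z axis and vertical above 0.15 rad).
It fails at once if the tub, jar or spatula is moved more than 15 mm (distance of any of tub, jar, spatula from where it was at the start of the episode above 0.015 m).
It also fails if it takes over 61 s, if anything falls off the work surface, if the arm or the gripper's body presses on something with over 40 N, if the wrist force passes 120 N, or if a joint passes its speed limit or range.

### The arm

A 6-joint arm with a two-finger parallel gripper is mounted at the origin on the work surface. World frame = base frame: x ahead of the robot, y to its left, z up, the work surface at z = 0. Lengths are in m, angles in degrees, forces in N, time in s.
With the tool pointing down it reaches from about 0.325 to 0.85 m from the base axis. Payload 15.5 kg.
Tool frame: the origin (TCP) lies at the very end of the fingers, on their centre line; the grasp point (between the pads) lies arm.grip_depth behind it (arm.grip_depth is the distance from the TCP to the grasp point, in m); z points along the fingers, y is the line along which they close (so a half turn about z gives the same grasp; the last joint's range is limited). The gripper opens to 91 mm and grips with 3 to 60 N. Pads are 32 mm wide; open, the fingers measure 118 mm over their backs; the gripper's body (76 mm by 178 mm) begins 60 mm behind the grasp point.
Start: joints at [-73.654, 28.281, 77.091, -0, 74.628, -5.472], TCP at [0.232, -0.58, 0.214] pointing down, gripper open.
Joint ranges: [-166.48, 166.48], [-47.26, 123.95], [12.59, 153.08], [-70.14, 250.14], [6.76, 159.57], [-176.63, 176.63]. Speed limits (degrees/s): [108.29, 108.29, 147.25, 172.46, 172.46, 172.46].

### API

Orientations are given as a 3x3 rotation matrix whose columns are the frame's x, y, z axes.
In Python, from rig import arm gives the robot as it stands. Calls block until the motion is done:
- arm.move_to(position, orientation): joint-space move of the TCP to a pose.
- arm.move_l(position, orientation=None, feed=0.15): straight line of the TCP; orientation=None keeps the orientation; feed is the mean speed in m/s.
- arm.move_joints(angles): joint-space move.
- arm.grip(opening): finger opening in m; the grip force is fixed at half the most; returns when the fingers have stopped.
- arm.sleep(seconds).
- arm.solve_ik(position, orientation): joint angles nearest the present ones, or None.
- arm.snapshot(name): name is "scene" or "top" or "wrist"; returns the picture (384x512x3 uint8, red, green, blue); there is no depth.
- arm.get_calibration(name): a dict with "intrinsics" (3x3 intrinsics, pixels), "cam_to_world" (4x4, takes a point from camera to world coordinates). Camera axes: x right, y down, z forward; pixel columns grow to the right and rows downward; lengths in m; the calibration is good to about 2 mm. A picture is of the moment at which its call begins: read the wrist's pose just before it. get_calibration takes no time and is no camera call; for the wrist camera it gives the pose at the moment of the call.
A pose or a line that the arm cannot do raises arm.Unreachable and nothing moves.
- arm.sign_off(): hands the job in; it is judged then, once.
Readings, each from a call of its own:
- arm.current_t(): time.
- arm.current_joint_positions(): joint angles.
- arm.current_dq(): joint speeds.
- arm.current_tau(): joint torques, N m.
- arm.current_ee_pos(): TCP position.
- arm.current_tool_rot(): TCP orientation.
- arm.current_force(): force on the tool from outside, world axes, zero at the start.
- arm.current_torque(): the same for the moment, N m.
- arm.current_width(): finger opening in m.
- arm.current_grasp_force(): force on a finger pad.
Only numpy, scipy, OpenCV 4.12 (cv2) and the standard library are available. Lean on these libraries where they do the work, as an engineer would, in place of code of your own. Each camera call takes 0.05 s, during which the arm holds its last target. There are 200 camera calls.

## Working session

There is one attempt and no reset: what is moved stays moved. The work goes in short steps, each a Python script; the robot and the scene stay as the last script left them, time stands still between calls to the robot, and variables do not carry over. Pictures are saved under pics/ and viewed, at most 10 in all, crops included, and the job is handed in when it is done.

```bash
mkdir -p pics; ls; python3 - <<'E'
from rig import arm
import cv2
for n in("top","scene"):
    im=arm.snapshot(n)[:,:,::-1]; cv2.imwrite(f"pics/{n}0.png",cv2.resize(im,(800,600),interpolation=cv2.INTER_CUBIC))
    cv2.imwrite(f"pics/{n}_raw.png",im)
    c=arm.get_calibration(n);print(n,c["intrinsics"],c["cam_to_world"])
print(arm.current_t(),arm.current_force(),arm.current_width(),arm.grip_depth,arm.current_tool_rot())
E
```

```text
pics
top [[388.55298666   0.         261.53751428]
 [  0.         388.55298666 191.38931203]
 [  0.           0.           1.        ]] [[ 0.01042687 -0.99057524  0.13657222  0.46509747]
 [-0.9994295  -0.01471155 -0.03040136  0.09197084]
 [ 0.03212402 -0.13617732 -0.99016351  0.89286219]
 [ 0.          0.          0.          1.        ]]
scene [[372.84270396   0.         255.38373716]
 [  0.         372.84270396 185.65630327]
 [  0.           0.           1.        ]] [[-8.66790860e-01  3.61124223e-01 -3.43893734e-01  8.53838918e-01]
 [ 4.98671837e-01  6.27623430e-01 -5.97842144e-01  5.55378959e-01]
 [-5.95145947e-05 -6.89694226e-01 -7.24100732e-01  6.33776290e-01]
 [ 0.00000000e+00  0.00000000e+00  0.00000000e+00  1.00000000e+00]]
0.1 [-0.94439837 -0.09223748  0.27968253] 0.09089370511217333 0.0188 [[ 9.28355303e-01  3.71693828e-01 -3.60832517e-04]
 [ 3.71693994e-01 -9.28354617e-01  1.13104113e-03]
 [ 8.54204741e-05 -1.18412731e-03 -9.99999295e-01]]
```

View pics/top0.png

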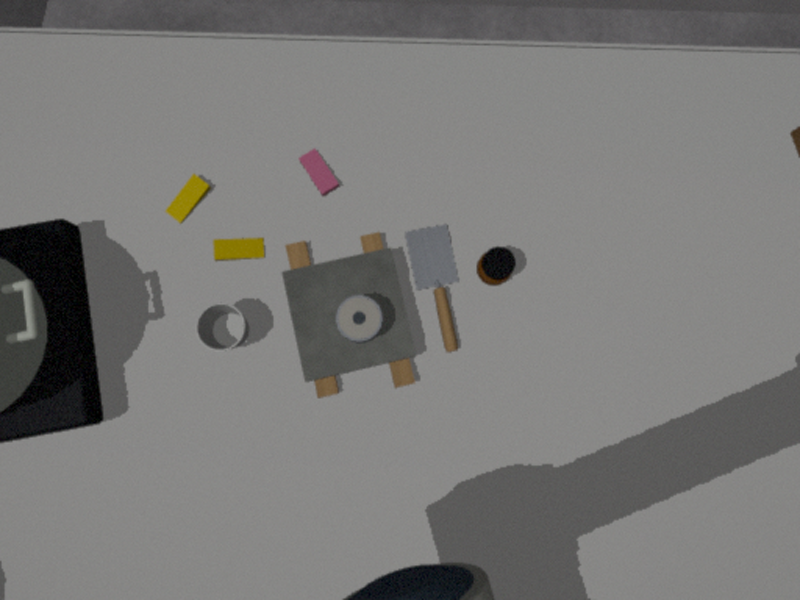

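View pics/scene0.png

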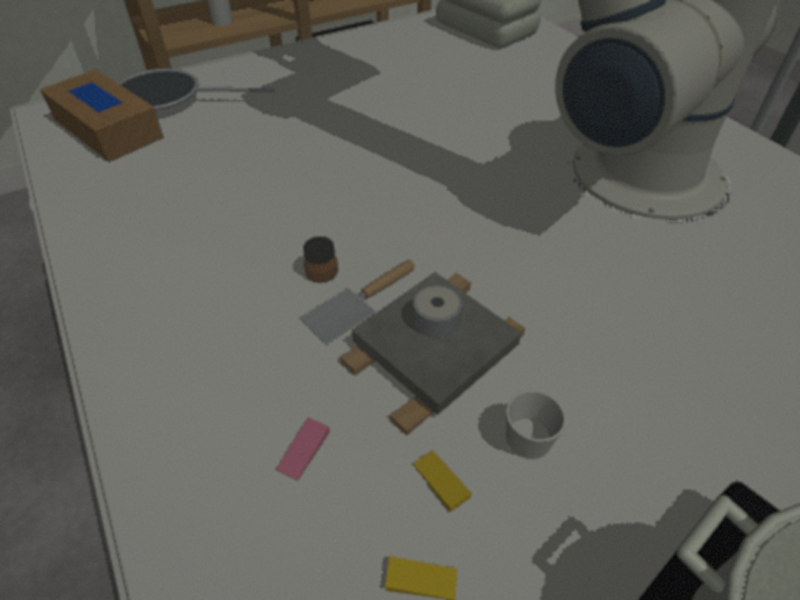

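The top view shows the slab at about (350,315), with the flask offset right and down, so slab +x points up in the image and +y points left. corner_3 and shim_3 are therefore at upper left, about (298,255). The tub is at (222,327), the jar at (496,265) and the spatula at (440,290).

```bash
python3 - <<'E'
import cv2
im=cv2.imread("pics/top_raw.png")
cv2.imwrite("pics/crop.png",cv2.resize(im[145:265,170:280],None,fx=5,fy=5,interpolation=cv2.INTER_CUBIC))
E
```

```text
(no output)
```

View pics/crop.png

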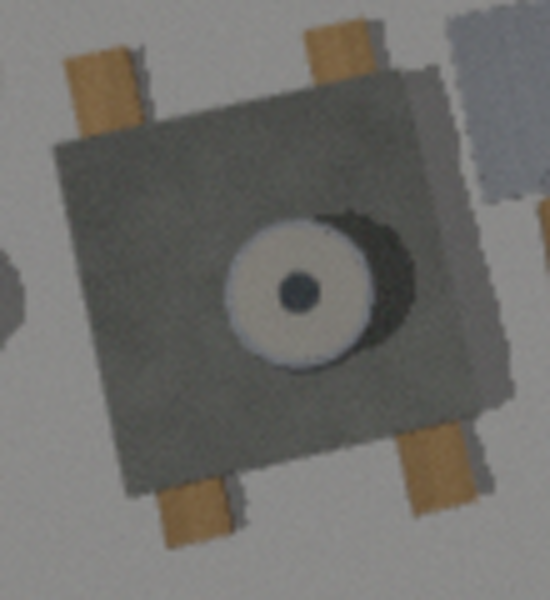

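The crop shows the slab top corners at (54,147), (402,70), (475,418) and (128,496). The shim_3 outer top edge runs from (65,59) to (128,46).

```bash
cat > h.py <<'E'
import numpy as np
from rig import arm
c=arm.get_calibration("top");K=c["intrinsics"];T=c["cam_to_world"]
def w(u,v,z):
    d=T[:3,:3]@np.linalg.solve(K,[170+(u+.5)/5-.5,145+(v+.5)/5-.5,1]);return T[:3,3]+d*(z-T[2,3])/d[2]
TL,TR,BR,BL=[w(*p,.036) for p in((54,147),(402,70),(475,418),(128,496))]
C=(TL+TR+BR+BL)/4
ex=(TL-BL)+(TR-BR); l=np.array([TL[0]-TR[0],TL[1]-TR[1]])+np.array([BL[0]-BR[0],BL[1]-BR[1]])
yaw=np.arctan2(ex[1],ex[0])/2+np.arctan2(-l[0],l[1])/2
X=np.array([np.cos(yaw),np.sin(yaw),0]);Y=np.array([-X[1],X[0],0])
C3=C+.066*X+.062*Y
E3=(w(65,59,.0131)+w(128,46,.0131))/2; E3[2]=.0065
R=np.column_stack([X,-Y,[0,0,-1]])   # tool x along slab x, closes along slab y
def force(n=8):
    f=[]
    for _ in range(n): f.append(arm.current_force());arm.sleep(.01)
    return np.mean(f,0)
E
python3 - <<'E'
from h import *
print(C,np.degrees(yaw),np.linalg.norm(TL-TR),np.linalg.norm(TL-BL),C3,E3,(E3-C)@X,(E3-C)@Y)
arm.grip(0.0); 
arm.move_to(C3*[1,1,0]+[0,0,.10],R)
arm.move_l(C3*[1,1,0]+[0,0,.045],feed=.1); arm.sleep(.3)
f0=force(20);print(arm.current_t(),arm.current_ee_pos(),f0,arm.current_width(),arm.current_joint_positions())
z=.040
while z>.028:
    arm.move_l(C3*[1,1,0]+[0,0,z],feed=.02);arm.sleep(.05);f=force()-f0
    print(round(z,4),arm.current_ee_pos()[2].round(5),f.round(2))
    if f[2]>10:break
    z-=.0005
arm.sleep(.3);print(force()-f0,arm.current_ee_pos(),arm.current_t())
E
```

```text
[0.56120924 0.15150677 0.036     ] 13.335948658775171 0.15886384029099462 0.1581950418920205 [0.61112857 0.22705847 0.036     ] [0.6682916 0.2331279 0.0065   ] 0.1230215603883314 0.05472052588140721
5.7833 [0.61120334 0.22706773 0.04516158] [-0.03652056  0.21412682  0.00714093] 0.00034687385150209836 [ 1.51365739e+01  4.10395154e+01  8.21112915e+01 -1.55257415e-03
  5.68355392e+01  9.17998584e+01]
0.04 0.03998 [-0.15 -0.38  0.18]
0.0395 0.03954 [ 0.33 -0.21  0.08]
0.039 0.03899 [-0.18 -0.19 -0.  ]
0.0385 0.03849 [ 0.05 -0.45  0.08]
0.038 0.03797 [ 0.21 -0.11 -0.14]
0.0375 0.03749 [ 0.14 -0.27  0.1 ]
0.037 0.03699 [ 0.6  -0.2  -0.25]
0.0365 0.03648 [ 0.16 -0.41  0.03]
0.036 0.036 [ 0.09 -0.17  0.26]
0.0355 0.0356 [-0.17  0.27  2.07]
0.035 0.03509 [0.58 2.2  3.22]
0.0345 0.0346 [0.64 2.78 4.07]
0.034 0.03409 [1.63 3.17 4.74]
0.0335 0.03357 [1.86 3.86 5.03]
0.033 0.03314 [1.69 3.63 5.39]
0.0325 0.03269 [1.29 3.73 6.46]
0.032 0.03249 [ 0.45  3.9  10.08]
[0.46190501 4.02053558 9.94813907] [0.61139184 0.22726168 0.03247147] 12.5333
```

corner_3 gives about 3.3 mm under 10 N, so shim_3 is the slack one. Next I retreat and push shim_3 in.

```bash
python3 - <<'E'
from h import *
p=arm.current_ee_pos();arm.move_l(p+[0,0,.025],feed=.05)
def P(d,z): # finger front face d beyond the measured end (inwards positive)
    return E3*[1,1,0]+X*(.016-d)+[0,0,z]
arm.move_l(P(-.015,.06),R,feed=.15)
arm.move_l(P(-.015,.004),feed=.1);arm.sleep(.3)
f0=force(20);print(arm.current_t(),f0)
d=-.010
while d<.036:
    arm.move_l(P(d,.004),feed=.04);arm.sleep(.03);f=force(6)-f0
    print(round(d*1e3,1),f.round(2),round(f@X,2))
    if f@X>3.6:
        f=force(15)-f0;print("chk",f@X)
        if f@X>3.6:break
    d+=.001 if d<.015 else .0005
print((arm.current_ee_pos()-P(0,.004))@-X,arm.current_ee_pos()[2],arm.current_t())
E
```

```text
15.1 [ 0.12334086  0.08409812 -0.04806329]
-10.0 [-0.11 -0.31 -0.11] -0.18
-9.0 [ 0.29 -0.35  0.13] 0.2
-8.0 [-0.2   0.05  0.07] -0.19
-7.0 [ 0.06 -0.52 -0.29] -0.07
-6.0 [-0.21 -0.15  0.1 ] -0.24
-5.0 [0.01 0.14 0.08] 0.05
-4.0 [ 0.01 -0.03  0.31] 0.0
-3.0 [ 0.05 -0.06  0.13] 0.03
-2.0 [-0.17  0.02 -0.01] -0.16
-1.0 [ 0.11 -0.04  0.23] 0.1
0.0 [-0.2  -0.21  0.07] -0.25
1.0 [ 0.16 -0.25  0.07] 0.1
2.0 [-0.06  0.2  -0.19] -0.01
3.0 [-0.17  0.06 -0.05] -0.15
4.0 [-0.17  0.38  0.12] -0.08
5.0 [-0.35 -0.34 -0.38] -0.42
6.0 [ 0.19 -0.34 -0.33] 0.11
7.0 [ 0.02  0.24 -0.04] 0.07
8.0 [-0.13 -0.28  0.1 ] -0.19
9.0 [ 0.17 -0.32 -0.01] 0.09
10.0 [-0.11  0.03 -0.31] -0.1
11.0 [-0.14  0.21 -0.09] -0.08
12.0 [ 0.46  0.02 -0.02] 0.45
13.0 [-0.17 -0.06  0.26] -0.18
14.0 [ 0.06 -0.34 -0.02] -0.02
15.0 [ 0.03 -0.62 -0.16] -0.11
15.5 [ 0.23 -0.46 -0.2 ] 0.12
16.0 [ 0.03  0.03 -0.03] 0.04
16.5 [-0.24 -0.25  0.06] -0.29
17.0 [-0.18 -0.03  0.05] -0.19
17.5 [0.13 0.22 0.06] 0.18
18.0 [-0.19 -0.07 -0.19] -0.2
18.5 [ 0.1  -0.02 -0.  ] 0.09
19.0 [-0.13  0.16  0.22] -0.09
19.5 [-0.24 -0.25  0.01] -0.29
20.0 [0.12 0.14 0.2 ] 0.15
20.5 [0.09 0.24 0.26] 0.15
21.0 [-0.59  0.33 -0.1 ] -0.5
21.5 [ 0.18 -0.08  0.4 ] 0.16
22.0 [-0.34 -0.31  0.13] -0.41
22.5 [-0.03 -0.13  0.01] -0.06
23.0 [0.04 0.37 0.24] 0.13
23.5 [ 0.4  -0.    0.12] 0.39
24.0 [ 1.44  0.27 -0.33] 1.46
24.5 [ 2.17  0.53 -0.45] 2.23
25.0 [ 3.35  0.77 -1.02] 3.44
25.5 [ 4.87  0.92 -0.92] 4.95
chk 5.037413757296625
0.025317471814082473 0.0040492961903934276 30.9167
```

The force climbed from 24 mm of travel and I stopped at 5 N, within the snug range. Back off and check.

```bash
python3 - <<'E'
from h import *
import cv2
p=arm.current_ee_pos();arm.move_l(p+X*.03,feed=.05)
p=arm.current_ee_pos();arm.move_l(p+[0,0,.12],feed=.15)
arm.move_joints(arm.current_joint_positions()*[0,1,1,1,1,1]+[-35,0,0,0,0,0]);arm.sleep(.3)
im=arm.snapshot("top")[:,:,::-1]
cv2.imwrite("pics/crop2.png",cv2.resize(im[145:265,170:280],None,fx=5,fy=5,interpolation=cv2.INTER_CUBIC))
print(arm.current_t(),force())
E
```

```text
35.1417 [ 0.31622235 -0.16257676 -0.06544368]
```

View pics/crop2.png

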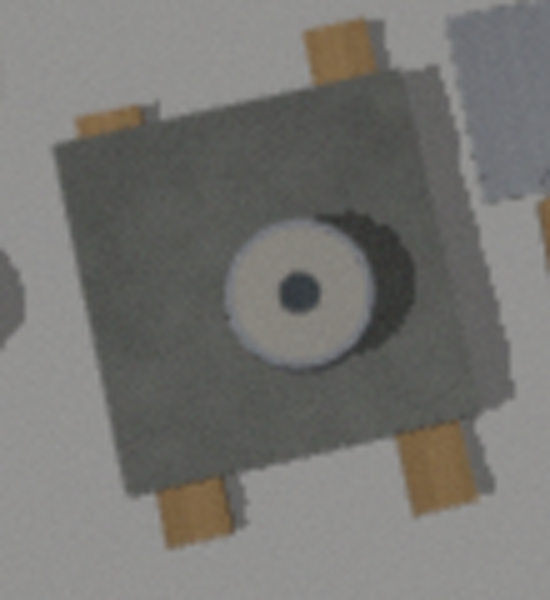

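The picture shows shim_3 pushed in, with its end now at about (108,110), roughly 10–15 mm out from the slab. The slab and the other three shims are where they were.

```bash
python3 -c "
from rig import arm
print(arm.sign_off())"
```

```text
the job is handed in; nothing more can be done
None
```

I pressed only corner_3, the corner the judging text names. It gave about 3.3 mm under 10 N, so I pushed shim_3 in until the resistance reached 5 N (snug); the slab and other shims show no shift in the last top view, and the job is handed in, with no verdict returned.

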